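# Roll the drive roller up into its cradle and home against the sprung end stop

## Task

Roll the loose roller along the bench and up the ramp until it drops in between the two support bars of the blue cradle; do not pick it up. Then push it gently endways along the bars until the sprung orange plunger of the end stop is pressed fully in, and leave it resting there, keeping the plunger pressed. Leave the cup, the tape measure and the LED driver where they are.

Things in the scene. Friction and masses are not known exactly. Their poses are not given: they have to be found in the camera images.
- roller_center (a point): Centre of the loose roller: aluminium tube (66 mm long, 71 mm thick) between two hard black rims 76 mm across; 110 mm long over its closed steel end caps, about 0.55 kg, too thick to grasp. x = its axis; its y and z turn with it as it rolls. On the bench the centre is 38 mm up. Slippery and free-running: pushed and left, it rolls on. It starts on the cradle's -y side, short of the plunger.
- cradle_seat (a point): Where the axis of a seated roller runs in the fixed blue cradle, 51 mm above the bench. x: along the two support bars, away from the robot, to the end stop; y: the way the roller is rolled in; z up. The steel bars (16 mm thick, tops 20 mm above the bench, x -105 to +130 mm) lie at y -25 and +25 mm; the roller drops 7 mm between them. Nothing stops it behind the far bar.
- ramp_foot (a point): Middle of the lower edge of the aluminium ramp, on the bench, 22 mm to -x and 126 mm to -y of the seat; axes as the seat's. The ramp, 165 mm wide along x, rises evenly over 98 mm in y to 20 mm high, running smoothly on to the first bar. A roller let go on it rolls back down. The roller's centre is 58 mm up as it goes over the first bar.
- plunger (a joint): How far the orange plunger (20 mm across, on the seat axis, pointing to -x) of the grey end stop (block 80 mm tall) is pushed in, m: 0 out, 0.010 fully in, solid. The stop is clamped elsewhere each time: the free tip is at x = 95 to 120 mm from the seat point, not given closer. Its spring gives under 1 N; the seated roller's friction on the bars (2 to 4 N) keeps it in once let go.
- cup: White enamel cup with blue rim, 75 mm across, 96 mm tall; origin at its underside. Bystander, leave alone.
- tape_measure: Yellow-brown tape measure standing on edge, 30 x 68 x 58 mm; origin at its underside. Bystander, leave alone.
- driver_6: Light grey finned LED driver box, 64 x 122 x 39 mm; origin at its underside. Bystander, leave alone.
Not all that is in view belongs to the job. What is shaped like the part that bears roller_center but pink or purple is not meant.

How it is judged (in metres and radians):
On the way, in this order (a step that is already met when the one before it is completed fails the run):
1. the roller lies in the cradle between both bars (y of roller_center in the frame of cradle_seat between -0.006 and 0.006 m and z of roller_center in the frame of cradle_seat between -0.005 and 0.004 m), for 0.2 s.
2. the plunger is pressed fully in (at least 8.5 of its 10 mm) (value of joint plunger above 0.0085 m), for 0.1 s.
At the end, for the whole second after the job is handed in: The roller rests still between the two bars (within 6 mm of the seat axis sideways and 5 mm in height), holding the plunger at least 7 mm in (all of step 1 and value of joint plunger above 0.007 m and linear speed of roller below 0.02 m/s); the robot touches nothing.
It fails at once if the roller is picked up (its centre more than 80 mm above the bench) (height (world z) of roller_center above 0.08 m).
It fails at once if the roller falls off the bench (height (world z) of roller_center below 0 m).
It fails at once if the end stop is rammed (more than 30 N on the roller's end) (contact force between roller and plunger above 30 N).
It fails at once if a bystander is moved more than 30 mm (distance of any of cup, tape_measure, driver_6 from where it was at the start of the episode above 0.03 m).
It also fails if it takes over 66 s, if anything falls off the work surface, if the arm or the gripper's body presses on something with over 40 N, if the wrist force passes 120 N, or if a joint passes its speed limit or range.

## Robot

A 6-joint arm with a two-finger parallel gripper is mounted at the origin on a cart in front of the work surface, level with it; the furniture and walls round the work are solid. World frame = base frame: x ahead of the robot, y to its left, z up, the work surface at z = 0. Lengths are in mm, angles in rad, forces in N, time in s.
With the tool pointing down it reaches from about 350 to 875 mm from the base axis. Payload 4.2 kg.
Tool frame: the origin (TCP) lies midway between the tips of the shut fingers; the grasp point (between the pads) lies 19 mm behind it; z points along the fingers, y is the line along which they close (so a half turn about z gives the same grasp; the last joint's range is limited). The gripper opens to 85 mm and grips with 20 to 120 N. Pads are 22 mm wide; open, the fingers measure 114 mm over their backs; the gripper's body (76 mm by 85 mm) begins 54 mm behind the grasp point. The pads swing forward as they close: fully open they stand 13 mm farther back than shut.
Start: joints at [-1.059, 0.385, 0.008, 0, -1.194, -0.259], TCP at [156.339, -605.109, 231.312] pointing down, gripper open.
Joint ranges: [-3.14, 3.14], [-1.21, 2.06], [-1.07, 1.41], [-3.16, 2.05], [-2.99, -0.16], [-3.1, 3.1]. Speed limits (rad/s): [2.79, 2.79, 3.14, 3.14, 3.14, 3.14].

## Interface

Orientations are given as a unit quaternion [x, y, z, w].
In Python, from bench import arm gives the robot as it stands.
- The arm moves only by the tool send_rows, never from a script. Its argument "targets" is a list of rows, each an object of numbers: "gripper": the gripper command: -1 is fully open, 1 is shut, values between are in proportion; "x", "y", "z": the shift along the tool's x, y, z in cm; "ax", "ay", "az": the turn, a rotation vector about the tool's x, y, z in degrees. A call has 1 to 5 rows; each row shifts and turns the commanded pose from where the row before left it, along the tool's axes as they then stand; what a row does not reach is not made up. A row lasts 1/12 s, in which the tool goes at most 41.7 mm and 7.16 degrees, less where a joint would pass 70% of its speed; a pose out of reach is approached as far as the arm can. A call is refused whole if a number of a shift passes 4.17 or a number of a turn 7.16, either way. A call with a gripper value outside its range is refused whole. The fingers move at their own pace and stop on an object; the grip force is fixed at half the most. Time passes only in rows, so rows that do not move let the fingers close. It gives the time, the measured TCP pose, the force, the opening and the grip force at its end, in the units of the state.
- arm.read_state(): the state, without advancing time (a new reading comes with each control period).
- arm.get_image(name): name is "side" or "top"; returns (picture, depth): 480x640x3 uint8, red, green, blue; 480x640 float32, mm along the optical axis (not along the pixel's ray), 0 where there is no reading.
- arm.camera_model(name): a dict with "fx", "fy", "cx", "cy" (pixels), "cam_to_world" (4x4, takes a point from camera to world coordinates). Camera axes: x right, y down, z forward; pixel columns grow to the right and rows downward; lengths in mm; the calibration is good to about 2 mm. A picture is of the moment at which its call begins. camera_model takes no time and is no camera call.
- arm.job_done(): hands the job in; it is judged then, once.
Trained networks look in the newest picture that a camera, given by its name, has taken for a name from the list of things; names that differ only in an ending like _2 or _b are one class to them, and where a whole thing is asked for, a point or a joint stands for the part that bears it (a point fixed in the world has none). Each returns a list of dicts, best first, with "score" (0 to 1); they miss things now and then, are a little off and sometimes report something else, mostly with a low value. They report only what shows in the picture. A call takes as long as a camera call. They do not tell look-alikes from the thing itself.
- arm.boxes_of(camera, thing): "rect" ([left, top, width, height] in pixels, round what is visible of it).
The state is a dict: "clock": time; "joints": joint angles; "joint_vel": joint speeds; "joint_efforts": joint torques, N m; "position": TCP position; "ee_rot": TCP orientation; "contact_force": force on the tool from outside, world axes, zero at the start; "wrist_torque": the same for the moment, N m; "gripper_width": finger opening in mm; "grasp_force": force on a finger pad.
Only numpy, scipy, OpenCV 4.12 (cv2) and the standard library are available. Lean on these libraries where they do the work, as an engineer would, in place of code of your own. Each camera call takes 0.05 s, during which the arm holds its last target. There are 200 camera calls.

## Working session

There is one attempt and no reset: what is moved stays moved. The work goes in short steps, Python scripts to look and compute and a tool call to move; the robot and the scene stay as the last step left them, time stands still between calls to the robot, and variables do not carry over. Pictures are saved under pics/ and viewed, at most 10 in all, crops included, and the job is handed in when it is done.

Besides the shell and the picture viewer there is one more tool, called after "Call:" as a command line: name --argument value ..., lists and objects as JSON in quotes. send_rows: Moves the arm, as the interface text tells. Its arguments: {"type":"object","properties":{"targets":{"type":"array"}},"required":["targets"]}

```bash
mkdir -p pics; ls; cat > h.py <<'E'
import numpy as np, cv2
from bench import arm
def pts(name,d):
    m=arm.camera_model(name); v,u=np.mgrid[0:480,0:640]
    P=np.stack([(u-m['cx'])/m['fx']*d,(v-m['cy'])/m['fy']*d,d],-1)
    T=np.array(m['cam_to_world']); return P@T[:3,:3].T+T[:3,3]
def save(name,f,im): cv2.imwrite('pics/'+f,im[...,::-1])
E
python3 - <<'E'
from h import *
for n in('top','side'):
    im,d=arm.get_image(n); save(n,n+'0.png',im); np.save(n+'.npy',pts(n,d)); np.save(n+'im.npy',im)
    print(n,np.round(arm.camera_model(n)['cam_to_world'],2).tolist())
    for t in('roller_center','plunger','cup','tape_measure','driver_6'):
        print(n,t,[(np.round(b['rect']).tolist(),round(b['score'],2)) for b in arm.boxes_of(n,t)[:3]])
s=arm.read_state(); print(s)
E
```

```text
pics
top [[-0.0, -1.0, 0.08, 443.9], [-1.0, 0.0, 0.01, 27.27], [-0.01, -0.08, -1.0, 1456.85], [0.0, 0.0, 0.0, 1.0]]
top roller_center [([398.0, 169.0, 54.0, 45.0], 0.86), ([460.0, 158.0, 50.0, 31.0], 0.69), ([358.0, 223.0, 32.0, 46.0], 0.66)]
top plunger []
top cup [([140.0, 231.0, 38.0, 32.0], 0.75)]
top tape_measure [([157.0, 290.0, 33.0, 16.0], 0.91)]
top driver_6 [([461.0, 240.0, 51.0, 34.0], 0.87)]
side [[-0.91, -0.17, 0.37, 33.39], [-0.41, 0.4, -0.82, 1170.88], [-0.01, -0.9, -0.44, 682.85], [0.0, 0.0, 0.0, 1.0]]
side roller_center [([313.0, 176.0, 24.0, 20.0], 0.74), ([322.0, 213.0, 41.0, 32.0], 0.71), ([297.0, 194.0, 40.0, 25.0], 0.56)]
side plunger []
side cup [([229.0, 299.0, 41.0, 56.0], 0.68)]
side tape_measure [([296.0, 324.0, 27.0, 36.0], 0.73)]
side driver_6 [([373.0, 192.0, 19.0, 20.0], 0.65)]
{'clock': 0.6, 'joints': array([-1.05939073e+00,  3.84684994e-01,  7.90765303e-03, -1.42316054e-05,
       -1.19400044e+00, -2.58583261e-01]), 'joint_vel': array([-0.00238937, -0.00132123,  0.00013696, -0.00038851, -0.00051302,
        0.0016859 ]), 'joint_efforts': array([ 3.99863056e-04, -3.91830003e+01,  1.88531220e+01,  4.18876067e+00,
       -3.55509801e-04,  3.12404843e-06]), 'position': array([ 156.3491843 , -605.10711647,  231.32202995]), 'ee_rot': array([-1.26072168e-01,  9.92021073e-01, -6.10748694e-06,  9.61407805e-06]), 'contact_force': array([-0.4935772 ,  0.29734572, -0.33466459]), 'wrist_torque': array([-0.01588061, -0.00869171, -0.02991892]), 'grasp_force': 0.0, 'gripper_width': 85.32162188436399}
```

```bash
python3 - <<'E'
import cv2
t=cv2.imread('pics/top0.png'); cv2.imwrite('pics/topc.png',cv2.resize(t[120:320,120:540],None,fx=1.9,fy=1.9,interpolation=2))
s=cv2.imread('pics/side0.png'); cv2.imwrite('pics/sidec.png',cv2.resize(s[130:400,180:480],None,fx=2.2,fy=2.2,interpolation=2))
E
```

```text
(no output)
```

View pics/topc.png

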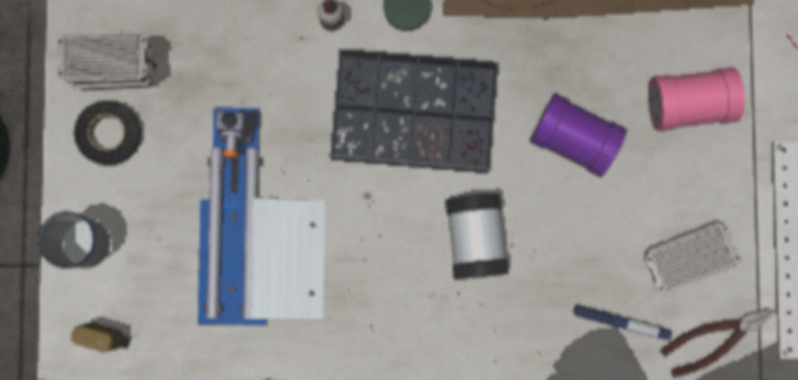

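View pics/sidec.png

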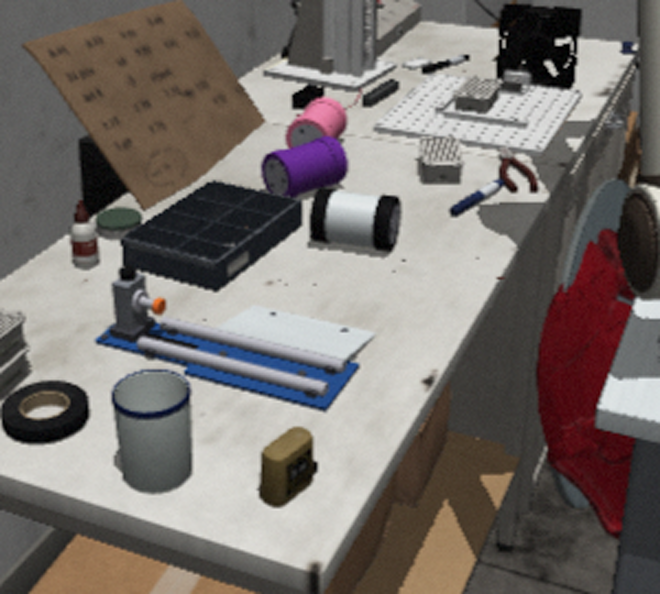

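The top view shows three roller-shaped things. The pink one is at full-frame pixel (486,172) and the purple one at (425,190). The aluminium tube with black rims is at (372,244), and it is the one meant, being neither pink nor purple. The cradle is at about (242,240), with the orange plunger at (241,200) and the ramp on its right (-y) side. Next I measure these and confirm the roller in an enlarged crop.

```bash
python3 - <<'E'
from h import *
P=np.load('top.npy'); im=np.load('topim.npy')
cv2.imwrite('pics/roll.png',cv2.resize(im[190:300,220:420,::-1],None,fx=4,fy=4,interpolation=2))
# roller
Q=P[215:275,345:400].reshape(-1,3); q=Q[(Q[:,2]>45)]
print('roller n',len(q),'med',np.median(q,0),q.min(0),q.max(0))
r=cv2.minAreaRect(q[:,:2].astype(np.float32)); print(r)
c=q[:,:2].mean(0);w,V=np.linalg.eigh(np.cov((q[:,:2]-c).T)); print('axis deg',np.degrees(np.arctan2(V[1,1],V[0,1])))
# cradle rows
for v in range(204,292,8):
    print(v,[(u,int(P[v,u,0]),int(P[v,u,1]),int(P[v,u,2])) for u in range(222,264,2)])
for n in('top','side'):
    P=np.load(n+'.npy'); h=cv2.cvtColor(np.load(n+'im.npy'),cv2.COLOR_RGB2HSV).astype(int)
    m=(h[...,0]<14)&(h[...,1]>170)&(h[...,2]>120)
    if n=='top': m[:,:220]=0;m[:,265:]=0
    else: m[:,:225]=0;m[:,265:]=0
    m[:190]=0;m[300:]=0
    q=P[m];print(n,np.argwhere(m)[:, ::-1].tolist()[:40]);print(np.round(q[:40]).tolist())
E
```

```text
roller n 1210 med [530.03593416 -97.63074898  69.14941208] [ 443.90309496 -141.11435354   45.26330234] [ 587.6986527    27.26934089 1456.84721073]
((520.1094970703125, -50.35735321044922), (116.04425811767578, 184.0299835205078), 12.236615180969238)
axis deg 179.45850355518556
204 [(222, 642, 291, 0), (224, 641, 284, 6), (226, 642, 280, 0), (228, 641, 275, 1), (230, 640, 268, 10), (232, 639, 262, 16), (234, 638, 255, 24), (236, 639, 251, 16), (238, 640, 246, 13), (240, 641, 242, 3), (242, 640, 236, 12), (244, 641, 231, 5), (246, 641, 227, 1), (248, 639, 219, 15), (250, 640, 214, 14), (252, 639, 208, 18), (254, 640, 204, 11), (256, 639, 198, 15), (258, 642, 195, -3), (260, 642, 190, -4), (262, 641, 184, 0)]
212 [(222, 621, 291, -3), (224, 620, 285, 2), (226, 620, 280, 2), (228, 621, 275, -4), (230, 620, 269, 2), (232, 618, 261, 20), (234, 618, 256, 16), (236, 619, 252, 9), (238, 619, 247, 5), (240, 620, 242, 4), (242, 619, 236, 7), (244, 620, 231, 4), (246, 619, 225, 9), (248, 620, 221, 0), (250, 618, 214, 15), (252, 618, 208, 19), (254, 619, 204, 11), (256, 620, 200, 2), (258, 620, 1
[... 4104 characters left out ...]
3, 201]]
[[644.0, 239.0, 62.0], [644.0, 237.0, 61.0], [644.0, 234.0, 62.0], [644.0, 232.0, 59.0], [644.0, 229.0, 60.0], [645.0, 228.0, 53.0], [641.0, 237.0, 63.0], [641.0, 234.0, 64.0], [642.0, 232.0, 61.0], [641.0, 229.0, 61.0], [641.0, 227.0, 61.0]]
side [[251, 266], [252, 266], [253, 266], [250, 267], [251, 267], [252, 267], [250, 268], [251, 268], [252, 268], [250, 269], [251, 269], [250, 270], [251, 270]]
[[644.0, 236.0, 58.0], [639.0, 239.0, 61.0], [640.0, 233.0, 58.0], [647.0, 237.0, 55.0], [640.0, 243.0, 60.0], [640.0, 239.0, 58.0], [645.0, 240.0, 54.0], [641.0, 242.0, 56.0], [639.0, 241.0, 56.0], [644.0, 242.0, 53.0], [642.0, 240.0, 52.0], [643.0, 244.0, 51.0], [639.0, 246.0, 53.0]]
```

View pics/roll.png

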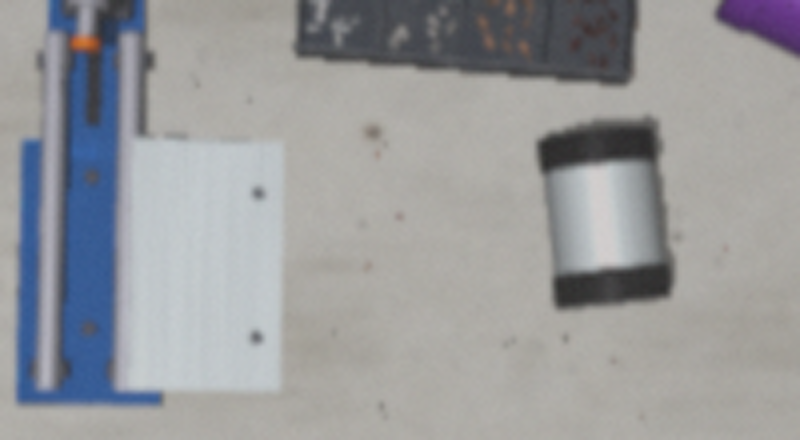

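The enlarged crop confirms it: a bare aluminium tube with two black rims at crop (607,215), full frame about (372,244), turned slightly (about 5°). The plunger tip is at crop (86,48), and the bars end at crop y≈388. Now I convert the edges to metric positions.

```bash
cat >> h.py <<'E'
def pz(name,u,v,z):
    m=arm.camera_model(name);T=np.array(m['cam_to_world'])
    r=T[:3,:3]@np.array([(u-m['cx'])/m['fx'],(v-m['cy'])/m['fy'],1]);o=T[:3,3]
    return (o+r*(z-o[2])/r[2])
def crop(x,y): return 220+x/4-.5,190+y/4-.5
def roller():
    im,d=arm.get_image('top');P=pts('top',d);return fit(P)
def fit(P,box=None):
    m=(P[...,2]>40)&(P[...,2]<100)&(P[...,1]>-160)&(P[...,1]<300)&(P[...,0]>430)&(P[...,0]<610)
    n,l,st,_=cv2.connectedComponentsWithStats(m.astype(np.uint8)); out=[]
    for i in range(1,n):
        if st[i,4]<300: continue
        q=P[l==i]; r=cv2.minAreaRect(q[:,:2].astype(np.float32)); out.append((np.round(q.mean(0),1).tolist(),np.round(r[0]),np.round(r[1]),round(r[2],1),st[i].tolist()))
    return out
E
python3 - <<'E'
from h import *
for o in fit(np.load('top.npy')): print(o)
for nm,x,y,z in [('far bar near end',48,388,14),('far bar mid top',57,40,20),('far bar bot top',48,380,20),('near bar bot',122,380,20),('near bar top',130,40,20),('near bar near end',122,390,14),
 ('ramp foot near',282,390,0),('ramp foot far',284,141,0),('plunger tip',86,51,51),('roller TL',538,140,38),('TR',655,120,38),('BL',556,307,38),('BR',672,293,38),('farbar far end',57,31,14)]:
    print(nm,np.round(pz('top',*crop(x,y),z),1))
P=np.load('top.npy')
# bar fits
for lo,hi in((226,238),(246,256)):
    pass
im=np.load('topim.npy')
for v in (230,250,275): print(v,im[v,224:292].sum(1).tolist())
E
```

```text
([529.9, -97.6, 66.9], array([ 531., -100.]), array([110.,  76.]), 5.9, [354, 222, 34, 46, 1229])
far bar near end [423.2 261.5  14. ]
far bar mid top [651.3 257.   20. ]
far bar bot top [428.5 260.6  20. ]
near bar bot [428.4 212.4  20. ]
near bar top [651.2 208.9  20. ]
near bar near end [421.8 213.1  14. ]
ramp foot near [421.5 109.5   0. ]
ramp foot far [586.2 108.5   0. ]
plunger tip [639.7 233.3  51. ]
roller TL [582.8 -57.9  38. ]
TR [ 595.6 -133.6   38. ]
BL [475.  -68.7  38. ]
BR [ 483.8 -143.3   38. ]
farbar far end [658.2 258.   14. ]
230 [464, 374, 303, 292, 294, 316, 373, 461, 507, 490, 424, 330, 238, 233, 277, 292, 293, 298, 295, 295, 289, 292, 296, 297, 314, 373, 459, 508, 540, 568, 582, 579, 580, 584, 582, 582, 585, 594, 593, 587, 592, 592, 583, 593, 588, 590, 599, 594, 589, 592, 596, 596, 601, 594, 590, 593, 590, 592, 589, 585, 584, 578, 582, 584, 580, 580, 567, 531]
250 [447, 353, 301, 300, 304, 336, 422, 492, 521, 472, 374, 283, 245, 280, 293, 285, 294, 296, 287, 297, 292, 295, 288, 302, 352, 435, 498, 536, 543, 574, 587, 596, 590, 587, 597, 592, 590, 588, 594, 599, 601, 599, 598, 589, 600, 598, 593, 592, 592, 597, 595, 597, 594, 585, 587, 582, 593, 589, 585, 583, 589, 588, 592, 593, 590, 588, 563, 536]
275 [381, 308, 293, 295, 322, 376, 469, 531, 505, 423, 323, 257, 280, 299, 303, 298, 296, 292, 295, 300, 297, 299, 300, 308, 363, 457, 527, 548, 562, 590, 598, 606, 602, 594, 598, 597, 596, 589, 601, 603, 602, 599, 597, 592, 595, 602, 591, 591, 589, 594, 590, 595, 588, 591, 592, 587, 589, 573, 518, 441, 427, 493, 572, 592, 590, 577, 527, 490]
```

Call:
send_rows --targets '[{"x": -2.39, "y": 1.61, "z": 0, "ax": 0, "ay": 0, "az": 0, "gripper": -1}, {"x": -2.39, "y": 1.61, "z": 0, "ax": 0, "ay": 0, "az": 0, "gripper": -1}, {"x": -2.39, "y": 1.61, "z": 0, "ax": 0, "ay": 0, "az": 0, "gripper": -1}, {"x": -2.39, "y": 1.61, "z": 0, "ax": 0, "ay": 0, "az": 0, "gripper": -1}, {"x": -2.39, "y": 1.61, "z": 0, "ax": 0, "ay": 0, "az": 0, "gripper": -1}]'

```text
clock: 1.02
position: [252.6, -496.3, 231.4]
ee_rot: [-0.126, 0.992, -0.0, 0.0]
contact_force: [0.2, 0.4, 0.2]
gripper_width: 84.9
grasp_force: 0.0
```

Call:
send_rows --targets '[{"x": -2.39, "y": 1.61, "z": 0, "ax": 0, "ay": 0, "az": 0, "gripper": -1}, {"x": -2.39, "y": 1.61, "z": 0, "ax": 0, "ay": 0, "az": 0, "gripper": -1}, {"x": -2.39, "y": 1.61, "z": 0, "ax": 0, "ay": 0, "az": 0, "gripper": -1}, {"x": -2.39, "y": 1.61, "z": 0, "ax": 0, "ay": 0, "az": 0, "gripper": -1}, {"x": -2.39, "y": 1.61, "z": 0, "ax": 0, "ay": 0, "az": 0, "gripper": -1}]'

```text
clock: 1.43
position: [348.3, -388.3, 231.6]
ee_rot: [-0.126, 0.992, -0.0, 0.0]
contact_force: [0.4, -0.7, 0.1]
gripper_width: 85.7
grasp_force: 0.0
```

Call:
send_rows --targets '[{"x": -2.39, "y": 1.61, "z": 0, "ax": 0, "ay": 0, "az": 0, "gripper": -1}, {"x": -2.39, "y": 1.61, "z": 0, "ax": 0, "ay": 0, "az": 0, "gripper": -1}, {"x": -2.39, "y": 1.61, "z": 0, "ax": 0, "ay": 0, "az": 0, "gripper": -1}, {"x": -2.39, "y": 1.61, "z": 0, "ax": 0, "ay": 0, "az": 0, "gripper": -1}, {"x": -2.39, "y": 1.61, "z": 0, "ax": 0, "ay": 0, "az": 0, "gripper": -1}]'

```text
clock: 1.85
position: [443.9, -280.4, 231.6]
ee_rot: [-0.126, 0.992, -0.0, 0.0]
contact_force: [-0.4, -0.5, 0.3]
gripper_width: 85.6
grasp_force: 0.0
```

Call:
send_rows --targets '[{"x": -2.39, "y": 1.61, "z": 0, "ax": 0, "ay": 0, "az": 0, "gripper": -1}, {"x": -2.39, "y": 1.61, "z": 0, "ax": 0, "ay": 0, "az": 0, "gripper": -1}, {"x": -2.39, "y": 1.61, "z": 0, "ax": 0, "ay": 0, "az": 0, "gripper": -1}, {"x": -2.39, "y": 1.61, "z": 0, "ax": 0, "ay": 0, "az": 0, "gripper": -1}, {"x": -2.39, "y": 1.61, "z": 0, "ax": 0, "ay": 0, "az": 0, "gripper": -1}]'

```text
clock: 2.27
position: [539.4, -172.5, 231.6]
ee_rot: [-0.126, 0.992, -0.0, 0.0]
contact_force: [0.6, -0.5, 0.4]
gripper_width: 85.3
grasp_force: 0.0
```

Call:
send_rows --targets '[{"x": 0, "y": 0, "z": 0, "ax": 0, "ay": 0, "az": -6.74, "gripper": -1}, {"x": 0, "y": 0, "z": 0, "ax": 0, "ay": 0, "az": -6.74, "gripper": -1}, {"x": 0, "y": 0, "z": 0, "ax": 0, "ay": 0, "az": -6.74, "gripper": -1}, {"x": 0, "y": 0, "z": 0, "ax": 0, "ay": 0, "az": -6.74, "gripper": -1}, {"x": 0, "y": 0, "z": 0, "ax": 0, "ay": 0, "az": -6.74, "gripper": -1}]'

```text
clock: 2.68
position: [538.7, -173.6, 231.4]
ee_rot: [-0.411, 0.912, -0.0, 0.0]
contact_force: [0.1, -0.7, -0.3]
gripper_width: 85.2
grasp_force: 0.0
```

Call:
send_rows --targets '[{"x": 0, "y": 0, "z": 0, "ax": 0, "ay": 0, "az": -6.74, "gripper": -1}, {"x": 0, "y": 0, "z": 0, "ax": 0, "ay": 0, "az": -6.74, "gripper": -1}, {"x": 0, "y": 0, "z": 0, "ax": 0, "ay": 0, "az": -6.74, "gripper": -1}, {"x": 0, "y": 0, "z": 0, "ax": 0, "ay": 0, "az": -6.74, "gripper": -1}, {"x": 0, "y": 0, "z": 0, "ax": 0, "ay": 0, "az": -6.74, "gripper": -1}]'

```text
clock: 3.1
position: [538.6, -173.8, 231.4]
ee_rot: [-0.657, 0.753, -0.0, 0.0]
contact_force: [0.1, 0.1, 0.1]
gripper_width: 85.2
grasp_force: 0.0
```

Call:
send_rows --targets '[{"x": 0, "y": 0, "z": 0, "ax": 0, "ay": 0, "az": -6.74, "gripper": -1}, {"x": 0, "y": 0, "z": 0, "ax": 0, "ay": 0, "az": -6.74, "gripper": -1}, {"x": 0, "y": 0, "z": 0, "ax": 0, "ay": 0, "az": 0, "gripper": -1}, {"x": 0, "y": 0, "z": 0, "ax": 0, "ay": 0, "az": 0, "gripper": -1}]'

```text
clock: 3.43
position: [538.6, -173.8, 231.4]
ee_rot: [0.738, -0.674, 0.0, -0.0]
contact_force: [-0.7, 0.4, -0.4]
gripper_width: 85.6
grasp_force: 0.0
```

Call:
send_rows --targets '[{"x": 0, "y": 0, "z": 2.7, "ax": 0, "ay": 0, "az": 0, "gripper": -1}, {"x": 0, "y": 0, "z": 2.7, "ax": 0, "ay": 0, "az": 0, "gripper": -1}, {"x": 0, "y": 0, "z": 2.7, "ax": 0, "ay": 0, "az": 0, "gripper": -1}, {"x": 0, "y": 0, "z": 2.7, "ax": 0, "ay": 0, "az": 0, "gripper": -1}]'

```text
clock: 3.77
position: [538.7, -173.8, 122.6]
ee_rot: [0.738, -0.674, 0.0, -0.0]
contact_force: [-0.1, 0.2, -0.1]
gripper_width: 85.6
grasp_force: 0.0
```

Call:
send_rows --targets '[{"x": 0, "y": 0, "z": 2.7, "ax": 0, "ay": 0, "az": 0, "gripper": -1}, {"x": 0, "y": 0, "z": 2.7, "ax": 0, "ay": 0, "az": 0, "gripper": -1}, {"x": 0, "y": 0, "z": 2.7, "ax": 0, "ay": 0, "az": 0, "gripper": -1}, {"x": 0, "y": 0, "z": 2.7, "ax": 0, "ay": 0, "az": 0, "gripper": -1}, {"x": 0, "y": 0, "z": 0, "ax": 0, "ay": 0, "az": 0, "gripper": -1}]'

```text
clock: 4.18
position: [534.7, -173.4, 10.3]
ee_rot: [0.738, -0.675, -0.004, 0.003]
contact_force: [-1.2, -0.1, -0.4]
gripper_width: 85.4
grasp_force: 0.0
```

```bash
python3 - <<'E'
from h import *
im,d=arm.get_image('side'); save('side','side1.png',cv2.resize(im[170:290,240:400],None,fx=4,fy=4,interpolation=2))
s=arm.read_state(); print(s['clock'],s['position'],s['ee_rot'],s['contact_force'])
E
```

```text
4.2333 [ 536.59368684 -173.73218601   12.97352319] [ 0.73865634 -0.67407439 -0.00249886  0.00207028] [0.31438334 0.92304295 0.43821685]
```

View pics/side1.png

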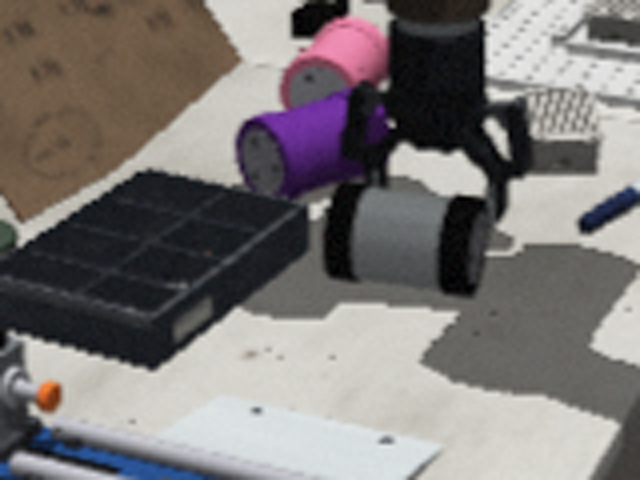

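The side view shows both open fingers standing behind the two rims, at crop (370,170) and (500,190). They are clear of the purple roller, which stays behind. I start a slow push.

Call:
send_rows --targets '[{"x": -0.4, "y": 0, "z": 0, "ax": 0, "ay": 0, "az": 0, "gripper": -1}, {"x": -0.5, "y": 0, "z": 0, "ax": 0, "ay": 0, "az": 0, "gripper": -1}, {"x": -0.5, "y": 0, "z": 0, "ax": 0, "ay": 0, "az": 0, "gripper": -1}, {"x": -0.4, "y": 0, "z": 0, "ax": 0, "ay": 0, "az": 0, "gripper": -1}, {"x": -0.2, "y": 0, "z": 0, "ax": 0, "ay": 0, "az": 0, "gripper": -1}]'

```text
clock: 4.65
position: [537.3, -153.1, 16.6]
ee_rot: [0.74, -0.673, 0.001, -0.001]
contact_force: [0.0, 0.1, 0.1]
gripper_width: 85.7
grasp_force: 0.0
```

Call:
send_rows --targets '[{"x": -0.2, "y": 0, "z": 0, "ax": 0, "ay": 0, "az": 0, "gripper": -1}, {"x": -0.2, "y": 0, "z": 0, "ax": 0, "ay": 0, "az": 0, "gripper": -1}, {"x": -0.2, "y": 0, "z": 0, "ax": 0, "ay": 0, "az": 0, "gripper": -1}, {"x": -0.2, "y": 0, "z": 0, "ax": 0, "ay": 0, "az": 0, "gripper": -1}, {"x": -0.2, "y": 0, "z": 0, "ax": 0, "ay": 0, "az": 0, "gripper": -1}]'

```text
clock: 5.07
position: [535.8, -143.8, 15.3]
ee_rot: [0.739, -0.673, -0.0, 0.0]
contact_force: [0.4, -0.6, -0.4]
gripper_width: 85.3
grasp_force: 0.1
```

Call:
send_rows --targets '[{"x": -0.3, "y": 0, "z": 0, "ax": 0, "ay": 0, "az": 0, "gripper": -1}, {"x": -0.3, "y": 0, "z": 0, "ax": 0, "ay": 0, "az": 0, "gripper": -1}, {"x": -0.4, "y": 0, "z": 0, "ax": 0, "ay": 0, "az": 0, "gripper": -1}, {"x": -0.4, "y": 0, "z": 0, "ax": 0, "ay": 0, "az": 0, "gripper": -1}, {"x": -0.4, "y": 0, "z": 0, "ax": 0, "ay": 0, "az": 0, "gripper": -1}]'

```text
clock: 5.48
position: [534.0, -125.6, 15.3]
ee_rot: [0.739, -0.673, -0.0, 0.0]
contact_force: [-0.2, -0.3, 0.4]
gripper_width: 85.3
grasp_force: 0.1
```

```bash
cat > look.py <<'E'
from h import *
im,d=arm.get_image('top');P=pts('top',d);s=arm.read_state();print(round(s['clock'],2),np.round(s['position'],1),np.round(s['ee_rot'],3),np.round(s['contact_force'],1))
# aluminium+rims: points between 40..82 high ahead of the fingers
m=(P[...,2]>35)&(P[...,2]<100)&(P[...,0]>430)&(P[...,0]<612)&(P[...,1]>s['position'][1]+8)&(P[...,1]<s['position'][1]+160)
n,l,st,_=cv2.connectedComponentsWithStats(m.astype(np.uint8))
for i in range(1,n):
    if st[i,4]>150: q=P[l==i];r=cv2.minAreaRect(q[:,:2].astype(np.float32));print(st[i].tolist(),q.min(0).round(),q.max(0).round(),np.round(r[0]),np.round(r[1]),round(r[2],1))
import sys
if len(sys.argv)>1: save('top',sys.argv[1],cv2.resize(im[170:300,220:420],None,fx=4,fy=4,interpolation=2))
E
python3 look.py top2.png
```

```text
5.53 [ 534.  -125.1   15.3] [ 0.74  -0.673 -0.     0.   ] [-0.3  0.7 -0.1]
[349, 256, 31, 13, 312] [ 470. -116.   39.] [501. -44.  96.] [486. -80.] [28. 72.] 3.0
```

View pics/top2.png

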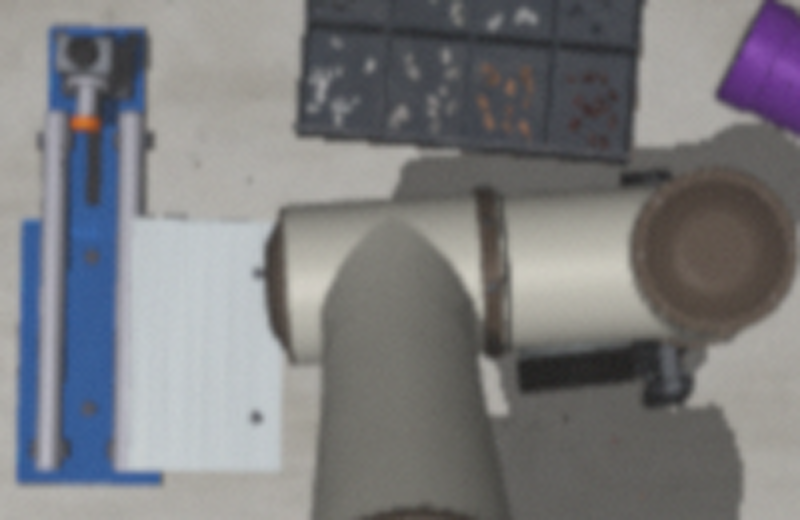

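Top view: the arm hides most of it, but the roller's near black rim shows at crop (520–640, 370), against the finger and still aligned. I keep pushing and turn the roller square to the cradle on the way.

Call:
send_rows --targets '[{"x": -0.4, "y": 0, "z": 0, "ax": 0, "ay": 0, "az": 0, "gripper": -1}, {"x": -0.45, "y": 0, "z": 0, "ax": 0, "ay": 0, "az": 0, "gripper": -1}, {"x": -0.5, "y": 0, "z": 0, "ax": 0, "ay": 0, "az": 0, "gripper": -1}, {"x": -0.5, "y": 0, "z": 0, "ax": 0, "ay": 0, "az": 0, "gripper": -1}, {"x": -0.5, "y": 0, "z": 0, "ax": 0, "ay": 0, "az": 0, "gripper": -1}]'

```text
clock: 5.95
position: [531.9, -102.0, 15.3]
ee_rot: [0.739, -0.673, -0.0, -0.0]
contact_force: [-0.3, -0.6, -0.5]
gripper_width: 85.1
grasp_force: 0.1
```

Call:
send_rows --targets '[{"x": -0.5, "y": 0, "z": 0, "ax": 0, "ay": 0, "az": 0, "gripper": -1}, {"x": -0.5, "y": 0, "z": 0, "ax": 0, "ay": 0, "az": 0, "gripper": -1}, {"x": -0.5, "y": 0, "z": 0, "ax": 0, "ay": 0, "az": 0, "gripper": -1}, {"x": -0.5, "y": 0, "z": 0, "ax": 0, "ay": 0, "az": 0.31, "gripper": -1}, {"x": -0.5, "y": 0, "z": 0, "ax": 0, "ay": 0, "az": 0.31, "gripper": -1}]'

```text
clock: 6.37
position: [529.6, -77.2, 15.3]
ee_rot: [0.736, -0.677, 0.0, -0.0]
contact_force: [-0.3, 0.2, 0.2]
gripper_width: 85.5
grasp_force: 0.1
```

Call:
send_rows --targets '[{"x": -0.5, "y": 0, "z": 0, "ax": 0, "ay": 0, "az": 0.31, "gripper": -1}, {"x": -0.5, "y": 0, "z": 0, "ax": 0, "ay": 0, "az": 0.31, "gripper": -1}, {"x": -0.5, "y": 0, "z": 0, "ax": 0, "ay": 0, "az": 0.31, "gripper": -1}, {"x": -0.5, "y": 0, "z": 0, "ax": 0, "ay": 0, "az": 0.31, "gripper": -1}, {"x": -0.5, "y": 0, "z": 0, "ax": 0, "ay": 0, "az": 0.31, "gripper": -1}]'

```text
clock: 6.78
position: [527.8, -52.3, 15.3]
ee_rot: [0.726, -0.687, -0.0, -0.0]
contact_force: [-0.1, -0.1, 0.2]
gripper_width: 85.3
grasp_force: 0.1
```

```bash
cat > looks.py <<'E'
from h import *
im,d=arm.get_image('side');P=pts('side',d);s=arm.read_state();y=s['position'][1];print(round(s['clock'],2),np.round(s['position'],1),np.round(s['ee_rot'],3),np.round(s['contact_force'],1))
m=(P[...,2]>24)&(P[...,2]<105)&(P[...,0]>430)&(P[...,0]<612)&(P[...,1]>y+15)&(P[...,1]<y+180)
n,l,st,_=cv2.connectedComponentsWithStats(m.astype(np.uint8))
for i in range(1,n):
    if st[i,4]>100:
        q=P[l==i];print(st[i].tolist(),np.percentile(q,2,0).round(),np.percentile(q,98,0).round())
        # front-most y per x bin -> yaw
        b=[(x,np.percentile(q[abs(q[:,0]-x)<6,1],97)) for x in range(440,610,10) if (abs(q[:,0]-x)<6).sum()>15]
        print([(x,round(v)) for x,v in b])
import sys
if len(sys.argv)>1: save('side',sys.argv[1],cv2.resize(im[190:350,220:400],None,fx=4,fy=3.7,interpolation=2))
E
python3 looks.py side2.png
```

```text
6.83 [527.8 -51.7  15.3] [ 0.727 -0.687  0.    -0.   ] [-0.6  0.  -0.2]
[311, 228, 43, 28, 907] [462. -20.  26.] [567.  41.  74.]
[(460, 31), (470, 33), (480, 34), (490, 34), (500, 33), (510, 36), (520, 37), (530, 38), (540, 38), (550, 43), (560, 43), (570, 42)]
```

View pics/side2.png

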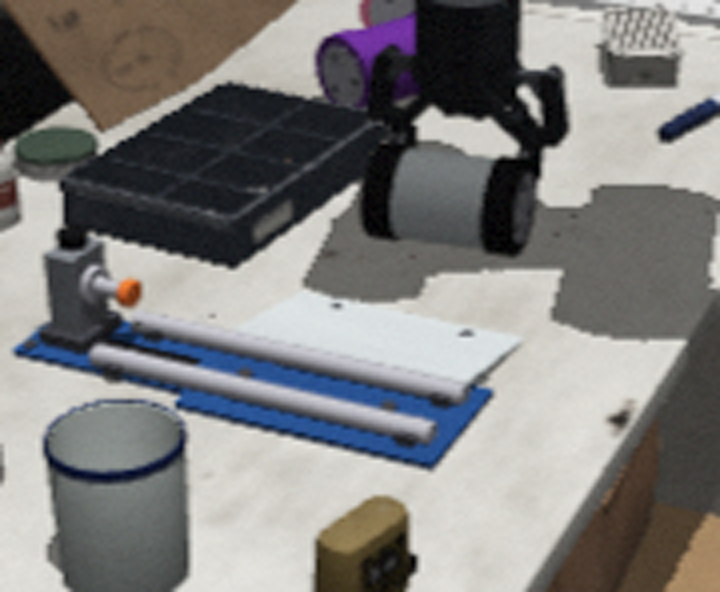

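The side view shows the roller at crop (450,195), held against both fingers and heading squarely for the ramp plate at (380,340). I keep on.

Call:
send_rows --targets '[{"x": -0.5, "y": 0, "z": 0, "ax": 0, "ay": 0, "az": 0.31, "gripper": -1}, {"x": -0.5, "y": 0, "z": 0, "ax": 0, "ay": 0, "az": 0.31, "gripper": -1}, {"x": -0.5, "y": 0, "z": 0, "ax": 0, "ay": 0, "az": 0.31, "gripper": -1}, {"x": -0.5, "y": 0, "z": 0, "ax": 0, "ay": 0, "az": 0.31, "gripper": -1}, {"x": -0.5, "y": 0, "z": 0, "ax": 0, "ay": 0, "az": 0.31, "gripper": -1}]'

```text
clock: 7.25
position: [526.7, -27.3, 15.3]
ee_rot: [0.717, -0.697, 0.0, -0.0]
contact_force: [0.6, -0.2, 0.5]
gripper_width: 85.6
grasp_force: 0.0
```

Call:
send_rows --targets '[{"x": -0.5, "y": 0, "z": 0, "ax": 0, "ay": 0, "az": 0.31, "gripper": -1}, {"x": -0.5, "y": 0, "z": 0, "ax": 0, "ay": 0, "az": 0.31, "gripper": -1}, {"x": -0.5, "y": 0, "z": 0, "ax": 0, "ay": 0, "az": 0.31, "gripper": -1}, {"x": -0.5, "y": 0, "z": 0, "ax": 0, "ay": 0, "az": 0.31, "gripper": -1}, {"x": -0.5, "y": 0, "z": 0, "ax": 0, "ay": 0, "az": 0.31, "gripper": -1}]'

```text
clock: 7.67
position: [526.3, -2.3, 15.3]
ee_rot: [0.708, -0.707, 0.0, -0.0]
contact_force: [0.2, 0.4, 0.0]
gripper_width: 85.4
grasp_force: 0.1
```

Call:
send_rows --targets '[{"x": -0.5, "y": 0, "z": 0, "ax": 0, "ay": 0, "az": 0.31, "gripper": -1}, {"x": -0.5, "y": 0, "z": 0, "ax": 0, "ay": 0, "az": 0.31, "gripper": -1}, {"x": -0.5, "y": 0, "z": 0, "ax": 0, "ay": 0, "az": 0.31, "gripper": -1}, {"x": -0.5, "y": 0, "z": 0, "ax": 0, "ay": 0, "az": 0, "gripper": -1}, {"x": -0.5, "y": 0, "z": 0, "ax": 0, "ay": 0, "az": 0, "gripper": -1}]'

```text
clock: 8.08
position: [526.4, 22.7, 15.3]
ee_rot: [-0.702, 0.712, 0.0, -0.0]
contact_force: [0.1, -0.8, 0.6]
gripper_width: 85.1
grasp_force: 0.1
```

```bash
python3 looks.py
```

```text
8.13 [526.7  23.3  15.4] [-0.702  0.712 -0.     0.   ] [-0.2  0.3 -0.3]
[301, 240, 46, 29, 1029] [454.  57.  25.] [560. 118.  74.]
[(450, 108), (460, 111), (470, 111), (480, 110), (490, 112), (500, 112), (510, 114), (520, 115), (530, 116), (540, 118), (550, 120), (560, 119)]
```

The roller has slid over to x≈507, so I shift the fingers 20 mm towards -x to stay centred on it.

Call:
send_rows --targets '[{"x": -0.2, "y": 0.2, "z": 0, "ax": 0, "ay": 0, "az": 0, "gripper": -1}, {"x": 0, "y": 0.6, "z": 0, "ax": 0, "ay": 0, "az": 0, "gripper": -1}, {"x": 0, "y": 0.7, "z": 0, "ax": 0, "ay": 0, "az": 0, "gripper": -1}, {"x": 0, "y": 0.6, "z": 0, "ax": 0, "ay": 0, "az": 0, "gripper": -1}]'

```text
clock: 8.47
position: [504.2, 24.2, 15.2]
ee_rot: [-0.702, 0.712, 0.0, -0.0]
contact_force: [-0.1, -0.3, 0.4]
gripper_width: 85.8
grasp_force: 0.0
```

```bash
python3 looks.py
```

```text
8.52 [502.8  23.9  15.1] [-0.702  0.713  0.001 -0.001] [-1.9 -0.4 -1. ]
[299, 243, 47, 30, 1062] [452.  70.  25.] [559. 136.  74.]
[(450, 126), (460, 127), (470, 127), (480, 127), (490, 130), (500, 131), (510, 132), (520, 132), (530, 133), (540, 136), (550, 137), (560, 137)]
```

Call:
send_rows --targets '[{"x": -0.4, "y": 0, "z": 0, "ax": 0, "ay": 0, "az": 0, "gripper": -1}, {"x": -0.5, "y": 0, "z": 0, "ax": 0, "ay": 0, "az": 0, "gripper": -1}, {"x": -0.5, "y": 0, "z": 0, "ax": 0, "ay": 0, "az": 0, "gripper": -1}, {"x": -0.4, "y": 0, "z": 0, "ax": 0, "ay": 0, "az": 0, "gripper": -1}, {"x": -0.3, "y": 0, "z": 0, "ax": 0, "ay": 0, "az": 0, "gripper": -1}]'

```text
clock: 8.93
position: [506.0, 46.1, 15.3]
ee_rot: [-0.702, 0.712, -0.0, -0.0]
contact_force: [0.6, -0.8, -0.1]
gripper_width: 85.1
grasp_force: 0.0
```

Call:
send_rows --targets '[{"x": -0.3, "y": 0, "z": 0, "ax": 0, "ay": 0, "az": 0, "gripper": -1}, {"x": -0.3, "y": 0, "z": -0.03, "ax": 0, "ay": 0, "az": 0, "gripper": -1}, {"x": -0.3, "y": 0, "z": -0.06, "ax": 0, "ay": 0, "az": 0, "gripper": -1}, {"x": -0.3, "y": 0, "z": -0.06, "ax": 0, "ay": 0, "az": 0, "gripper": -1}, {"x": -0.3, "y": 0, "z": -0.06, "ax": 0, "ay": 0, "az": 0, "gripper": -1}]'

```text
clock: 9.35
position: [505.6, 60.1, 17.6]
ee_rot: [-0.702, 0.712, 0.0, -0.001]
contact_force: [-0.9, -4.6, 3.2]
gripper_width: 85.3
grasp_force: 2.5
```

```bash
python3 looks.py
```

```text
9.4 [506.   60.8  17.7] [-0.702  0.712 -0.    -0.   ] [-0.9 -0.8  1.5]
[296, 245, 48, 32, 1112] [449.  94.  26.] [556. 156.  76.]
[(450, 147), (460, 150), (470, 149), (480, 149), (490, 150), (500, 151), (510, 151), (520, 153), (530, 154), (540, 157), (550, 159), (560, 156)]
```

Call:
send_rows --targets '[{"x": -0.4, "y": 0, "z": -0.08, "ax": 0, "ay": 0, "az": 0, "gripper": -1}, {"x": -0.4, "y": 0, "z": -0.08, "ax": 0, "ay": 0, "az": 0, "gripper": -1}, {"x": -0.4, "y": 0, "z": -0.08, "ax": 0, "ay": 0, "az": 0, "gripper": -1}, {"x": -0.4, "y": 0, "z": -0.08, "ax": 0, "ay": 0, "az": 0, "gripper": -1}, {"x": -0.4, "y": 0, "z": -0.08, "ax": 0, "ay": 0, "az": 0, "gripper": -1}]'

```text
clock: 9.82
position: [505.0, 79.4, 21.5]
ee_rot: [-0.702, 0.712, 0.0, -0.002]
contact_force: [-0.4, -10.3, 7.6]
gripper_width: 85.0
grasp_force: 4.8
```

Call:
send_rows --targets '[{"x": -0.4, "y": 0, "z": -0.08, "ax": 0, "ay": 0, "az": 0, "gripper": -1}, {"x": -0.4, "y": 0, "z": -0.08, "ax": 0, "ay": 0, "az": 0, "gripper": -1}, {"x": -0.4, "y": 0, "z": -0.08, "ax": 0, "ay": 0, "az": 0, "gripper": -1}, {"x": -0.4, "y": 0, "z": -0.08, "ax": 0, "ay": 0, "az": 0, "gripper": -1}, {"x": -0.4, "y": 0, "z": -0.08, "ax": 0, "ay": 0, "az": 0, "gripper": -1}]'

```text
clock: 10.23
position: [506.1, 99.7, 25.7]
ee_rot: [-0.702, 0.712, -0.0, -0.001]
contact_force: [0.6, -6.4, 3.9]
gripper_width: 85.3
grasp_force: 3.1
```

```bash
python3 looks.py side3.png
```

```text
10.28 [506.8 100.9  25.8] [-0.702  0.712 -0.     0.   ] [ 0.1  0.6 -0.3]
[290, 248, 50, 35, 1256] [451. 127.  26.] [559. 188.  82.]
[(450, 187), (460, 189), (470, 190), (480, 186), (490, 186), (500, 186), (510, 186), (520, 185), (530, 184), (540, 186), (550, 188), (560, 186)]
```

View pics/side3.png

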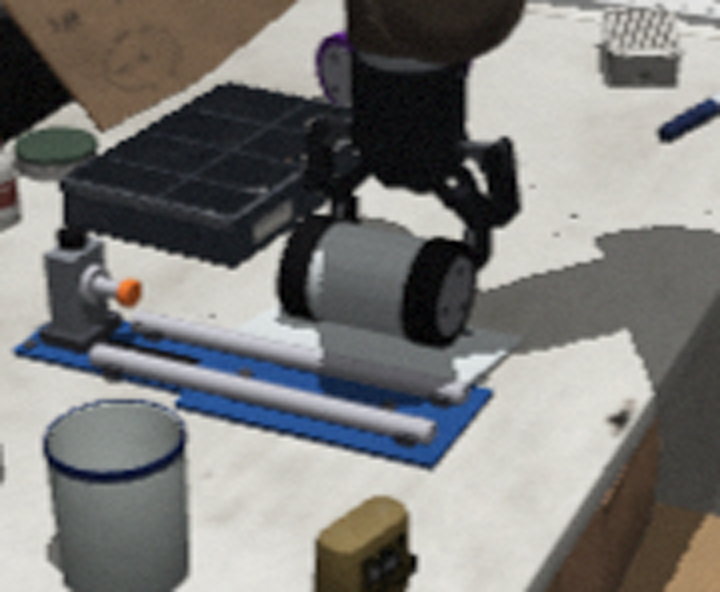

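The side view shows the roller on the ramp at crop (375,280), square to the bars with both fingers behind it. I push on to the crest and slow down before it.

Call:
send_rows --targets '[{"x": -0.4, "y": 0, "z": -0.08, "ax": 0, "ay": 0, "az": 0, "gripper": -1}, {"x": -0.4, "y": 0, "z": -0.08, "ax": 0, "ay": 0, "az": 0, "gripper": -1}, {"x": -0.4, "y": 0, "z": -0.08, "ax": 0, "ay": 0, "az": 0, "gripper": -1}, {"x": -0.4, "y": 0, "z": -0.08, "ax": 0, "ay": 0, "az": 0, "gripper": -1}, {"x": -0.4, "y": 0, "z": -0.08, "ax": 0, "ay": 0, "az": 0, "gripper": -1}]'

```text
clock: 10.7
position: [506.1, 119.2, 29.7]
ee_rot: [-0.702, 0.712, -0.0, -0.002]
contact_force: [-1.1, -8.4, 5.6]
gripper_width: 85.1
grasp_force: 3.9
```

Call:
send_rows --targets '[{"x": -0.4, "y": 0, "z": -0.08, "ax": 0, "ay": 0, "az": 0, "gripper": -1}, {"x": -0.4, "y": 0, "z": -0.08, "ax": 0, "ay": 0, "az": 0, "gripper": -1}, {"x": -0.4, "y": 0, "z": -0.08, "ax": 0, "ay": 0, "az": 0, "gripper": -1}, {"x": -0.3, "y": 0, "z": -0.06, "ax": 0, "ay": 0, "az": 0, "gripper": -1}, {"x": -0.3, "y": 0, "z": -0.06, "ax": 0, "ay": 0, "az": 0, "gripper": -1}]'

```text
clock: 11.12
position: [506.5, 137.6, 33.2]
ee_rot: [-0.702, 0.712, 0.0, -0.001]
contact_force: [0.1, -6.3, 4.6]
gripper_width: 85.5
grasp_force: 3.1
```

Call:
send_rows --targets '[{"x": -0.25, "y": 0, "z": -0.05, "ax": 0, "ay": 0, "az": 0, "gripper": -1}, {"x": -0.25, "y": 0, "z": -0.05, "ax": 0, "ay": 0, "az": 0, "gripper": -1}, {"x": -0.25, "y": 0, "z": 0, "ax": 0, "ay": 0, "az": 0, "gripper": -1}, {"x": -0.25, "y": 0, "z": 0, "ax": 0, "ay": 0, "az": 0, "gripper": -1}, {"x": -0.25, "y": 0, "z": 0, "ax": 0, "ay": 0, "az": 0, "gripper": -1}]'

```text
clock: 11.53
position: [506.7, 150.0, 34.1]
ee_rot: [-0.702, 0.712, 0.0, -0.001]
contact_force: [0.4, -6.5, 4.3]
gripper_width: 85.3
grasp_force: 3.1
```

```bash
python3 looks.py
```

```text
11.58 [507.  150.8  34.1] [-0.702  0.712  0.    -0.   ] [-0.2 -2.5  2.6]
[280, 253, 52, 38, 1434] [452. 178.  29.] [560. 238.  93.]
[(450, 235), (460, 238), (470, 238), (480, 236), (490, 235), (500, 235), (510, 235), (520, 235), (530, 235), (540, 236), (550, 237), (560, 238)]
```

Call:
send_rows --targets '[{"x": -0.2, "y": 0, "z": 0, "ax": 0, "ay": 0, "az": 0, "gripper": -1}, {"x": -0.2, "y": 0, "z": 0, "ax": 0, "ay": 0, "az": 0, "gripper": -1}, {"x": -0.2, "y": 0, "z": 0, "ax": 0, "ay": 0, "az": 0, "gripper": -1}, {"x": -0.2, "y": 0, "z": 0, "ax": 0, "ay": 0, "az": 0, "gripper": -1}, {"x": -0.2, "y": 0, "z": 0, "ax": 0, "ay": 0, "az": 0, "gripper": -1}]'

```text
clock: 12.0
position: [507.7, 161.5, 34.0]
ee_rot: [-0.702, 0.712, 0.0, 0.001]
contact_force: [-0.6, -0.4, -0.0]
gripper_width: 85.4
grasp_force: 0.2
```

Call:
send_rows --targets '[{"x": -0.2, "y": 0, "z": 0, "ax": 0, "ay": 0, "az": 0, "gripper": -1}, {"x": -0.2, "y": 0, "z": 0, "ax": 0, "ay": 0, "az": 0, "gripper": -1}, {"x": -0.1, "y": 0, "z": 0, "ax": 0, "ay": 0, "az": 0, "gripper": -1}, {"x": 0, "y": 0, "z": 0, "ax": 0, "ay": 0, "az": 0, "gripper": -1}, {"x": 0, "y": 0, "z": 0, "ax": 0, "ay": 0, "az": 0, "gripper": -1}]'

```text
clock: 12.42
position: [507.6, 166.3, 33.9]
ee_rot: [-0.702, 0.712, 0.0, 0.0]
contact_force: [0.0, -0.4, -0.5]
gripper_width: 85.5
grasp_force: 0.0
```

```bash
python3 looks.py
```

```text
12.47 [507.6 166.2  33.9] [-0.702  0.712  0.     0.   ] [ 0.4 -0.  -0.5]
[272, 261, 54, 39, 1483] [453. 215.  27.] [561. 276.  87.]
[(450, 274), (460, 277), (470, 276), (480, 274), (490, 274), (500, 274), (510, 274), (520, 273), (530, 273), (540, 275), (550, 276), (560, 274)]
```

The roller is seated (y≈236, rim tops ≈89 mm). I back off, lift, go round to the near end and shut the fingers.

Call:
send_rows --targets '[{"x": 1, "y": 0, "z": 0, "ax": 0, "ay": 0, "az": 0, "gripper": -1}, {"x": 2, "y": 0, "z": 0, "ax": 0, "ay": 0, "az": 0, "gripper": -1}, {"x": 0, "y": 0, "z": -3, "ax": 0, "ay": 0, "az": 0, "gripper": -1}, {"x": 0, "y": 0, "z": -4, "ax": 0, "ay": 0, "az": 0, "gripper": 1}, {"x": 0, "y": 0, "z": -4, "ax": 0, "ay": 0, "az": 0, "gripper": 1}]'

```text
clock: 12.88
position: [506.1, 134.3, 144.3]
ee_rot: [-0.702, 0.713, 0.0, -0.002]
contact_force: [1.5, 0.9, -0.1]
gripper_width: 63.9
grasp_force: 0.0
```

Call:
send_rows --targets '[{"x": 0, "y": 0, "z": -3, "ax": 0, "ay": 0, "az": 0, "gripper": 1}, {"x": -1, "y": 2.48, "z": 0, "ax": 0, "ay": 0, "az": 0, "gripper": 1}, {"x": -2, "y": 2.48, "z": 0, "ax": 0, "ay": 0, "az": 0, "gripper": 1}, {"x": -2, "y": 2.48, "z": 0, "ax": 0, "ay": 0, "az": 0, "gripper": 1}, {"x": -2, "y": 2.48, "z": 0, "ax": 0, "ay": 0, "az": 0, "gripper": 1}]'

```text
clock: 13.3
position: [407.8, 207.0, 174.2]
ee_rot: [-0.701, 0.713, 0.0, 0.0]
contact_force: [0.5, -0.1, 0.3]
gripper_width: 0.7
grasp_force: 0.0
```

Call:
send_rows --targets '[{"x": -2, "y": 2.48, "z": 0, "ax": 0, "ay": 0, "az": 0, "gripper": 1}, {"x": -0.7, "y": 0, "z": 0, "ax": 0, "ay": 0, "az": 0, "gripper": 1}, {"x": 0, "y": 0, "z": 0, "ax": 0, "ay": 0, "az": 0, "gripper": 1}, {"x": 0, "y": 0, "z": 0, "ax": 0, "ay": 0, "az": 0, "gripper": 1}]'

```text
clock: 13.63
position: [384.6, 234.6, 174.1]
ee_rot: [-0.702, 0.712, -0.0, 0.0]
contact_force: [0.1, -0.2, 0.4]
gripper_width: -0.1
grasp_force: 0.0
```

```bash
python3 - <<'E'
from h import *
s=arm.read_state();print(s['clock'],s['position'],s['ee_rot'],s['gripper_width'],s['contact_force'])
for n in('top','side'):
    im,d=arm.get_image(n);P=pts(n,d)
    m=(P[...,2]>24)&(P[...,2]<100)&(P[...,0]>432)&(P[...,0]<612)&(P[...,1]>170)&(P[...,1]<300)
    c,l,st,_=cv2.connectedComponentsWithStats(m.astype(np.uint8))
    for i in range(1,c):
        if st[i,4]>150: q=P[l==i];r=cv2.minAreaRect(q[:,:2].astype(np.float32));print(n,st[i].tolist(),np.percentile(q,2,0).round(),np.percentile(q,98,0).round(),np.round(r[0]),np.round(r[1]),round(r[2],1))
    if n=='side': save(n,'side4.png',cv2.resize(im[190:350,220:400],None,fx=4,fy=3.7,interpolation=2))
E
```

```text
13.6333 [384.64133639 234.56998724 174.08928832] [-7.02144241e-01  7.12034730e-01 -1.69722622e-05  8.21999333e-05] -0.09245218804392358 [ 0.10313143 -0.20458509  0.38144145]
top [225, 230, 31, 45, 1270] [455. 200.  56.] [563. 268.  91.] [510. 234.] [ 73. 110.] 89.3
side [272, 261, 54, 39, 1473] [453. 213.  28.] [561. 275.  87.] [508. 239.] [ 77. 113.] 89.3
```

View pics/side4.png

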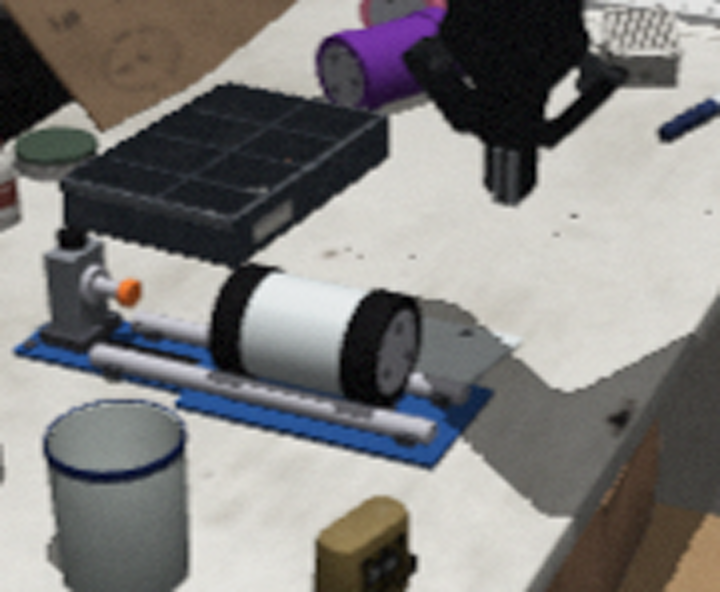

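The side view shows the roller seated between the bars at crop (310,335), with the plunger ahead at (128,292). I turn the shut fingers a quarter turn, so that the linkage spreads across the bars, and go down to axis height.

Call:
send_rows --targets '[{"x": 0, "y": 0, "z": 0, "ax": 0, "ay": 0, "az": 6.92, "gripper": 1}, {"x": 0, "y": 0, "z": 0, "ax": 0, "ay": 0, "az": 6.92, "gripper": 1}, {"x": 0, "y": 0, "z": 0, "ax": 0, "ay": 0, "az": 6.92, "gripper": 1}, {"x": 0, "y": 0, "z": 0, "ax": 0, "ay": 0, "az": 6.92, "gripper": 1}, {"x": 0, "y": 0, "z": 0, "ax": 0, "ay": 0, "az": 6.92, "gripper": 1}]'

```text
clock: 14.15
position: [385.2, 233.7, 173.7]
ee_rot: [-0.455, 0.891, -0.0, -0.0]
contact_force: [0.4, -0.2, 0.7]
gripper_width: 0.2
grasp_force: 0.0
```

Call:
send_rows --targets '[{"x": 0, "y": 0, "z": 0, "ax": 0, "ay": 0, "az": 6.92, "gripper": 1}, {"x": 0, "y": 0, "z": 0, "ax": 0, "ay": 0, "az": 6.92, "gripper": 1}, {"x": 0, "y": 0, "z": 0, "ax": 0, "ay": 0, "az": 6.92, "gripper": 1}, {"x": 0, "y": 0, "z": 0, "ax": 0, "ay": 0, "az": 6.92, "gripper": 1}, {"x": 0, "y": 0, "z": 0, "ax": 0, "ay": 0, "az": 6.92, "gripper": 1}]'

```text
clock: 14.57
position: [385.2, 233.7, 173.7]
ee_rot: [-0.169, 0.986, -0.0, -0.0]
contact_force: [0.1, -0.4, -0.5]
gripper_width: 0.3
grasp_force: 0.0
```

Call:
send_rows --targets '[{"x": 0, "y": 0, "z": 0, "ax": 0, "ay": 0, "az": 6.92, "gripper": 1}, {"x": 0, "y": 0, "z": 0, "ax": 0, "ay": 0, "az": 6.92, "gripper": 1}, {"x": 0, "y": 0, "z": 0, "ax": 0, "ay": 0, "az": 6.92, "gripper": 1}, {"x": 0, "y": 0, "z": 3.3, "ax": 0, "ay": 0, "az": 0, "gripper": 1}, {"x": 0, "y": 0, "z": 3.3, "ax": 0, "ay": 0, "az": 0, "gripper": 1}]'

```text
clock: 14.98
position: [386.5, 235.2, 108.8]
ee_rot: [0.008, 1.0, 0.002, 0.002]
contact_force: [-0.1, 0.3, -1.8]
gripper_width: -0.3
grasp_force: 0.0
```

Call:
send_rows --targets '[{"x": 0, "y": 0, "z": 3.3, "ax": 0, "ay": 0, "az": 0, "gripper": 1}, {"x": 0, "y": 0, "z": 3.3, "ax": 0, "ay": 0, "az": 0, "gripper": 1}, {"x": 0, "y": 0, "z": 0, "ax": 0, "ay": 0, "az": 0, "gripper": 1}, {"x": 0, "y": 0, "z": 0, "ax": 0, "ay": 0, "az": 0, "gripper": 1}]'

```text
clock: 15.32
position: [384.6, 233.2, 41.0]
ee_rot: [0.008, 1.0, -0.002, -0.001]
contact_force: [0.3, -0.4, 0.9]
gripper_width: -0.0
grasp_force: 0.0
```

Call:
send_rows --targets '[{"x": -0.8, "y": 0.15, "z": 0, "ax": 0, "ay": 0, "az": 0, "gripper": 1}, {"x": -1, "y": 0, "z": 0, "ax": 0, "ay": 0, "az": 0, "gripper": 1}, {"x": -1, "y": 0, "z": 0, "ax": 0, "ay": 0, "az": 0, "gripper": 1}, {"x": -0.8, "y": 0, "z": 0, "ax": 0, "ay": 0, "az": 0, "gripper": 1}, {"x": -0.6, "y": 0, "z": 0, "ax": 0, "ay": 0, "az": 0, "gripper": 1}]'

```text
clock: 15.73
position: [428.5, 236.3, 43.2]
ee_rot: [0.007, 1.0, 0.001, 0.001]
contact_force: [-0.4, 0.5, 0.2]
gripper_width: -0.1
grasp_force: 0.0
```

Call:
send_rows --targets '[{"x": -0.3, "y": 0, "z": 0, "ax": 0, "ay": 0, "az": 0, "gripper": 1}, {"x": -0.3, "y": 0, "z": 0, "ax": 0, "ay": 0, "az": 0, "gripper": 1}, {"x": -0.2, "y": 0, "z": 0, "ax": 0, "ay": 0, "az": 0, "gripper": 1}, {"x": -0.2, "y": 0, "z": 0, "ax": 0, "ay": 0, "az": 0, "gripper": 1}, {"x": -0.2, "y": 0, "z": 0, "ax": 0, "ay": 0, "az": 0, "gripper": 1}]'

```text
clock: 16.15
position: [438.5, 235.5, 42.0]
ee_rot: [0.007, 1.0, -0.0, -0.0]
contact_force: [-0.8, -1.2, 0.6]
gripper_width: 0.1
grasp_force: 0.0
```

Call:
send_rows --targets '[{"x": -0.2, "y": 0, "z": 0, "ax": 0, "ay": 0, "az": 0, "gripper": 1}, {"x": -0.2, "y": 0, "z": 0, "ax": 0, "ay": 0, "az": 0, "gripper": 1}, {"x": -0.2, "y": 0, "z": 0, "ax": 0, "ay": 0, "az": 0, "gripper": 1}, {"x": -0.2, "y": 0, "z": 0, "ax": 0, "ay": 0, "az": 0, "gripper": 1}, {"x": -0.2, "y": 0, "z": 0, "ax": 0, "ay": 0, "az": 0, "gripper": 1}]'

```text
clock: 16.57
position: [448.0, 235.0, 41.8]
ee_rot: [0.007, 1.0, -0.001, -0.001]
contact_force: [-3.5, 0.0, 0.6]
gripper_width: -0.1
grasp_force: 0.0
```

Call:
send_rows --targets '[{"x": -0.2, "y": 0, "z": 0, "ax": 0, "ay": 0, "az": 0, "gripper": 1}, {"x": -0.2, "y": 0, "z": 0, "ax": 0, "ay": 0, "az": 0, "gripper": 1}, {"x": -0.2, "y": 0, "z": 0, "ax": 0, "ay": 0, "az": 0, "gripper": 1}, {"x": -0.2, "y": 0, "z": 0, "ax": 0, "ay": 0, "az": 0, "gripper": 1}, {"x": -0.2, "y": 0, "z": 0, "ax": 0, "ay": 0, "az": 0, "gripper": 1}]'

```text
clock: 16.98
position: [458.7, 235.2, 41.9]
ee_rot: [0.007, 1.0, -0.0, -0.0]
contact_force: [-3.0, 0.2, 1.2]
gripper_width: 0.4
grasp_force: 0.0
```

```bash
cat > seat.py <<'E'
from h import *
s=arm.read_state();print(round(s['clock'],2),np.round(s['position'],1),np.round(s['contact_force'],1))
im,d=arm.get_image('side');P=pts('side',d)
m=(P[...,2]>28)&(P[...,2]<100)&(P[...,0]>432)&(P[...,0]<660)&(P[...,1]>170)&(P[...,1]<300)
g=im.astype(int).sum(2)
c,l,st,_=cv2.connectedComponentsWithStats(m.astype(np.uint8));i=1+st[1:,4].argmax();q=P[l==i]
f=q[q[:,1]>250]
print(st[i].tolist(),'x',np.percentile(f[:,0],[1,99]).round(1),'y',np.percentile(q[:,1],[2,98]).round(),'ztop',np.percentile(q[:,2],98).round())
import sys
if len(sys.argv)>1: save('side',sys.argv[1],cv2.resize(im[190:350,220:400],None,fx=4,fy=3.7,interpolation=2))
E
python3 seat.py
```

```text
16.98 [458.7 235.2  41.9] [-3.   0.2  1.2]
[266, 260, 63, 38, 1468] x [447.2 579.7] y [224. 275.] ztop 94.0
```

Call:
send_rows --targets '[{"x": -0.3, "y": 0, "z": 0, "ax": 0, "ay": 0, "az": 0, "gripper": 1}, {"x": -0.3, "y": 0, "z": 0, "ax": 0, "ay": 0, "az": 0, "gripper": 1}, {"x": -0.3, "y": 0, "z": 0, "ax": 0, "ay": 0, "az": 0, "gripper": 1}, {"x": -0.3, "y": 0, "z": 0, "ax": 0, "ay": 0, "az": 0, "gripper": 1}, {"x": -0.3, "y": 0, "z": 0, "ax": 0, "ay": 0, "az": 0, "gripper": 1}]'

```text
clock: 17.45
position: [473.9, 235.0, 42.0]
ee_rot: [0.007, 1.0, -0.0, -0.0]
contact_force: [-2.3, 0.2, -0.6]
gripper_width: -0.4
grasp_force: 0.0
```

Call:
send_rows --targets '[{"x": -0.3, "y": 0, "z": 0, "ax": 0, "ay": 0, "az": 0, "gripper": 1}, {"x": -0.3, "y": 0, "z": 0, "ax": 0, "ay": 0, "az": 0, "gripper": 1}, {"x": -0.3, "y": 0, "z": 0, "ax": 0, "ay": 0, "az": 0, "gripper": 1}, {"x": -0.3, "y": 0, "z": 0, "ax": 0, "ay": 0, "az": 0, "gripper": 1}, {"x": -0.3, "y": 0, "z": 0, "ax": 0, "ay": 0, "az": 0, "gripper": 1}]'

```text
clock: 17.87
position: [488.9, 234.8, 42.0]
ee_rot: [0.007, 1.0, -0.0, -0.0]
contact_force: [-3.1, -0.1, 0.4]
gripper_width: 0.0
grasp_force: 0.0
```

Call:
send_rows --targets '[{"x": -0.3, "y": 0, "z": 0, "ax": 0, "ay": 0, "az": 0, "gripper": 1}, {"x": -0.3, "y": 0, "z": 0, "ax": 0, "ay": 0, "az": 0, "gripper": 1}, {"x": -0.2, "y": 0, "z": 0, "ax": 0, "ay": 0, "az": 0, "gripper": 1}, {"x": -0.2, "y": 0, "z": 0, "ax": 0, "ay": 0, "az": 0, "gripper": 1}, {"x": -0.2, "y": 0, "z": 0, "ax": 0, "ay": 0, "az": 0, "gripper": 1}]'

```text
clock: 18.28
position: [500.7, 234.6, 42.0]
ee_rot: [0.007, 1.0, -0.0, -0.0]
contact_force: [-3.4, -0.2, 0.3]
gripper_width: -0.2
grasp_force: 0.0
```

```bash
python3 seat.py side5.png
```

```text
18.28 [500.7 234.6  42. ] [-3.4 -0.2  0.3]
[246, 257, 68, 37, 1454] x [489.  622.6] y [222. 275.] ztop 94.0
```

View pics/side5.png

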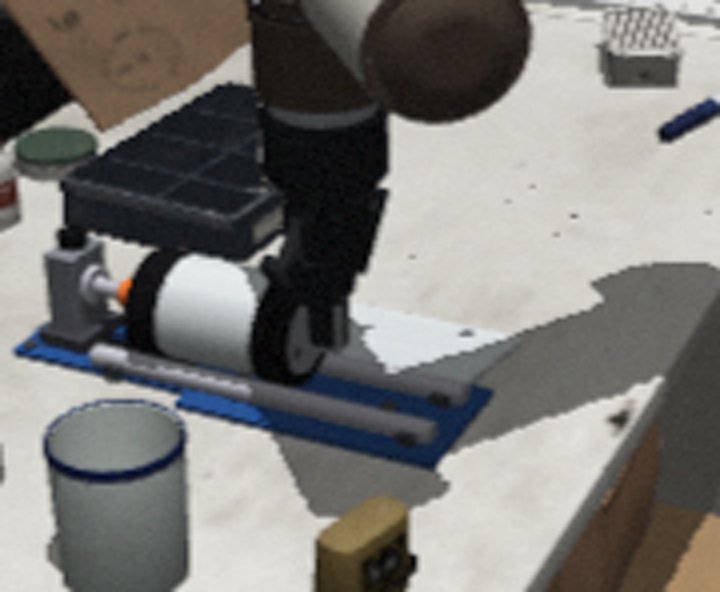

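The side view shows the fingers on the near end cap at crop (325,330), and the far rim coming up on the orange plunger at (125,290), which is still out. I go slower from here and watch the force.

Call:
send_rows --targets '[{"x": -0.15, "y": 0, "z": 0, "ax": 0, "ay": 0, "az": 0, "gripper": 1}, {"x": -0.15, "y": 0, "z": 0, "ax": 0, "ay": 0, "az": 0, "gripper": 1}, {"x": -0.15, "y": 0, "z": 0, "ax": 0, "ay": 0, "az": 0, "gripper": 1}, {"x": -0.15, "y": 0, "z": 0, "ax": 0, "ay": 0, "az": 0, "gripper": 1}, {"x": -0.15, "y": 0, "z": 0, "ax": 0, "ay": 0, "az": 0, "gripper": 1}]'

```text
clock: 18.75
position: [508.2, 234.6, 42.0]
ee_rot: [0.007, 1.0, -0.0, -0.0]
contact_force: [-2.6, -0.5, 0.5]
gripper_width: -0.1
grasp_force: 0.0
```

Call:
send_rows --targets '[{"x": -0.15, "y": 0, "z": 0, "ax": 0, "ay": 0, "az": 0, "gripper": 1}, {"x": -0.15, "y": 0, "z": 0, "ax": 0, "ay": 0, "az": 0, "gripper": 1}, {"x": -0.15, "y": 0, "z": 0, "ax": 0, "ay": 0, "az": 0, "gripper": 1}, {"x": -0.15, "y": 0, "z": 0, "ax": 0, "ay": 0, "az": 0, "gripper": 1}, {"x": -0.15, "y": 0, "z": 0, "ax": 0, "ay": 0, "az": 0, "gripper": 1}]'

```text
clock: 19.17
position: [515.6, 234.5, 42.0]
ee_rot: [0.007, 1.0, -0.0, -0.0]
contact_force: [-3.3, 0.5, -0.1]
gripper_width: 0.1
grasp_force: 0.0
```

Call:
send_rows --targets '[{"x": -0.1, "y": 0, "z": 0, "ax": 0, "ay": 0, "az": 0, "gripper": 1}, {"x": -0.1, "y": 0, "z": 0, "ax": 0, "ay": 0, "az": 0, "gripper": 1}, {"x": -0.1, "y": 0, "z": 0, "ax": 0, "ay": 0, "az": 0, "gripper": 1}, {"x": -0.1, "y": 0, "z": 0, "ax": 0, "ay": 0, "az": 0, "gripper": 1}, {"x": -0.1, "y": 0, "z": 0, "ax": 0, "ay": 0, "az": 0, "gripper": 1}]'

```text
clock: 19.58
position: [520.5, 234.4, 42.0]
ee_rot: [0.007, 1.0, -0.0, -0.0]
contact_force: [-4.4, 0.0, 0.6]
gripper_width: 0.2
grasp_force: 0.0
```

```bash
python3 seat.py
```

```text
19.58 [520.5 234.4  42. ] [-4.4  0.   0.6]
[244, 255, 62, 37, 1411] x [508.7 642. ] y [222. 275.] ztop 95.0
```

Call:
send_rows --targets '[{"x": -0.07, "y": 0, "z": 0, "ax": 0, "ay": 0, "az": 0, "gripper": 1}, {"x": -0.07, "y": 0, "z": 0, "ax": 0, "ay": 0, "az": 0, "gripper": 1}, {"x": -0.07, "y": 0, "z": 0, "ax": 0, "ay": 0, "az": 0, "gripper": 1}, {"x": -0.07, "y": 0, "z": 0, "ax": 0, "ay": 0, "az": 0, "gripper": 1}]'

```text
clock: 19.97
position: [523.3, 234.4, 42.0]
ee_rot: [0.007, 1.0, -0.0, -0.0]
contact_force: [-4.1, -0.2, 0.3]
gripper_width: -0.2
grasp_force: 0.0
```

Call:
send_rows --targets '[{"x": -0.05, "y": 0, "z": 0, "ax": 0, "ay": 0, "az": 0, "gripper": 1}, {"x": -0.05, "y": 0, "z": 0, "ax": 0, "ay": 0, "az": 0, "gripper": 1}, {"x": -0.05, "y": 0, "z": 0, "ax": 0, "ay": 0, "az": 0, "gripper": 1}]'

```text
clock: 20.22
position: [524.7, 234.3, 42.0]
ee_rot: [0.007, 1.0, -0.0, -0.0]
contact_force: [-5.1, 1.7, 2.6]
gripper_width: 0.0
grasp_force: 0.0
```

Call:
send_rows --targets '[{"x": -0.04, "y": 0, "z": 0, "ax": 0, "ay": 0, "az": 0, "gripper": 1}, {"x": -0.04, "y": 0, "z": 0, "ax": 0, "ay": 0, "az": 0, "gripper": 1}]'

```text
clock: 20.38
position: [524.6, 234.0, 41.8]
ee_rot: [0.007, 1.0, -0.0, -0.001]
contact_force: [-8.6, 1.4, 3.0]
gripper_width: -0.4
grasp_force: 0.0
```

Call:
send_rows --targets '[{"x": -0.03, "y": 0, "z": 0, "ax": 0, "ay": 0, "az": 0, "gripper": 1}]'

```text
clock: 20.47
position: [524.6, 233.9, 41.8]
ee_rot: [0.007, 1.0, -0.001, -0.001]
contact_force: [-9.5, 2.0, 3.2]
gripper_width: 0.1
grasp_force: 0.0
```

Call:
send_rows --targets '[{"x": -0.03, "y": 0, "z": 0, "ax": 0, "ay": 0, "az": 0, "gripper": 1}]'

```text
clock: 20.55
position: [524.6, 233.9, 41.8]
ee_rot: [0.007, 1.0, -0.001, -0.002]
contact_force: [-11.0, 1.7, 4.4]
gripper_width: 0.1
grasp_force: 0.0
```

The position is stuck at 524.6 and the force is climbing, so the plunger is on its solid stop. I hold briefly, then back off gently and lift clear.

Call:
send_rows --targets '[{"x": 0, "y": 0, "z": 0, "ax": 0, "ay": 0, "az": 0, "gripper": 1}, {"x": 0, "y": 0, "z": 0, "ax": 0, "ay": 0, "az": 0, "gripper": 1}, {"x": 0.05, "y": 0, "z": 0, "ax": 0, "ay": 0, "az": 0, "gripper": 1}, {"x": 0.1, "y": 0, "z": 0, "ax": 0, "ay": 0, "az": 0, "gripper": 1}, {"x": 0.2, "y": 0, "z": 0, "ax": 0, "ay": 0, "az": 0, "gripper": 1}]'

```text
clock: 20.97
position: [524.1, 235.0, 42.4]
ee_rot: [0.007, 1.0, 0.001, 0.001]
contact_force: [-0.2, -0.5, 0.3]
gripper_width: 0.3
grasp_force: 0.0
```

Call:
send_rows --targets '[{"x": 0.5, "y": 0, "z": 0, "ax": 0, "ay": 0, "az": 0, "gripper": 1}, {"x": 1.5, "y": 0, "z": 0, "ax": 0, "ay": 0, "az": 0, "gripper": 1}, {"x": 2.5, "y": 0, "z": 0, "ax": 0, "ay": 0, "az": 0, "gripper": 1}, {"x": 3, "y": 0, "z": 0, "ax": 0, "ay": 0, "az": 0, "gripper": 1}, {"x": 3, "y": 0, "z": 0, "ax": 0, "ay": 0, "az": 0, "gripper": 1}]'

```text
clock: 21.38
position: [417.9, 236.4, 42.4]
ee_rot: [0.007, 1.0, 0.001, 0.001]
contact_force: [-0.4, -0.2, -0.1]
gripper_width: -0.3
grasp_force: 0.0
```

Call:
send_rows --targets '[{"x": 0, "y": 0, "z": -2, "ax": 0, "ay": 0, "az": 0, "gripper": 1}, {"x": 0, "y": 0, "z": -3, "ax": 0, "ay": 0, "az": 0, "gripper": 1}, {"x": 0, "y": 0, "z": -3, "ax": 0, "ay": 0, "az": 0, "gripper": 1}, {"x": 0, "y": 0, "z": 0, "ax": 0, "ay": 0, "az": 0, "gripper": 1}, {"x": 0, "y": 0, "z": 0, "ax": 0, "ay": 0, "az": 0, "gripper": 1}]'

```text
clock: 21.8
position: [419.3, 237.4, 124.4]
ee_rot: [0.007, 1.0, 0.003, 0.003]
contact_force: [-0.7, 0.7, -0.9]
gripper_width: -0.2
grasp_force: 0.0
```

```bash
python3 seat.py side6.png; python3 - <<'E'
from h import *
im,d=arm.get_image('top');P=pts('top',d)
m=(P[...,2]>56)&(P[...,2]<100)&(P[...,0]>480)&(P[...,0]<653)&(P[...,1]>180)&(P[...,1]<290)
q=P[m];print(np.percentile(q,2,0).round(),np.percentile(q,98,0).round())
for n in('top','side'):
    for t in('cup','tape_measure','driver_6'): print(n,t,[np.round(b['rect']).tolist() for b in arm.boxes_of(n,t)[:1]])
t=im[170:300,200:300]; s=cv2.imread('pics/side6.png')[...,::-1][150:500,0:450]
c=np.zeros((520,800,3),np.uint8); c[:520,:400]=cv2.resize(t,(400,520),interpolation=2); c[:311,400:]=cv2.resize(s,(400,311)); save('','fin.png',c)
E
```

```text
21.8 [419.3 237.4 124.4] [-0.7  0.7 -0.9]
[243, 255, 53, 36, 1363] x [536.6 645.5] y [212. 274.] ztop 87.0
[539. 200.  60.] [646. 266.  91.]
top cup [[140.0, 232.0, 38.0, 26.0]]
top tape_measure [[159.0, 288.0, 19.0, 14.0]]
top driver_6 [[460.0, 239.0, 52.0, 36.0]]
side cup [[232.0, 298.0, 35.0, 58.0]]
side tape_measure [[298.0, 322.0, 28.0, 38.0]]
side driver_6 [[368.0, 190.0, 25.0, 22.0]]
```

View pics/fin.png

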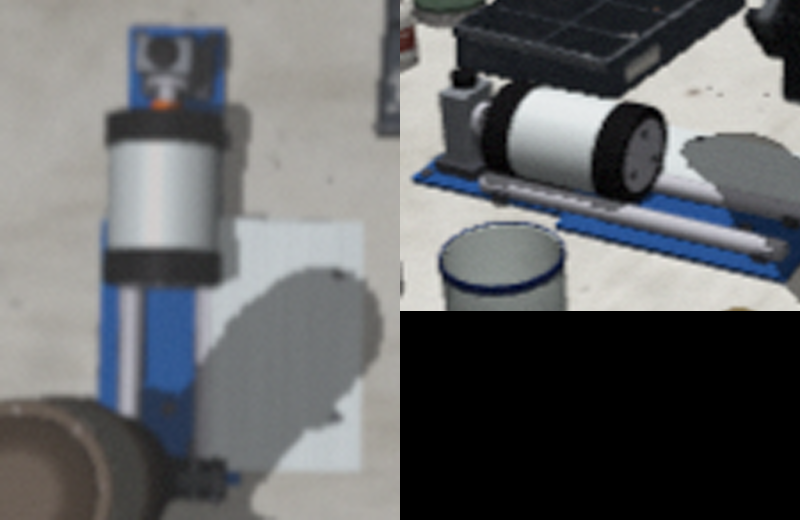

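The final picture shows the roller lying level between both bars. The plunger head is pushed in: its top-view row moved from about 201 to about 196, roughly 10 mm. The bystanders' boxes are unchanged to within the detector's noise, and the arm is clear.

```bash
python3 -c "
from bench import arm
print(arm.job_done())"
```

```text
the job is handed in; nothing more can be done
None
```

I handed the job in at about 22 s of the 66 s allowed; no verdict came back. The roller rests between both bars and holds the plunger pressed in to its solid stop. The push force rose to 11 N there, and the cup, tape measure and LED driver have not moved.

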